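# Hold an embossing roller down in a sprung V-block

## Task

Pick the brass embossing roller off its wooden saddle and lower it lengthways into the V of the blue-based setting fixture, centred and resting on both flanks. Then press it gently down, bearing on both flanks, until the sprung V-block has sunk about 6 mm, half of its travel, never letting it bottom out, and finish while still holding the roller pressed there. Leave the steel roller, the amber jar and the hammer alone.

Things in the scene. Friction and masses are not known exactly. Their poses are not given: they have to be found in the camera images.
- brass_roller: Yellow brass cylinder, diameter 32 mm, length 54 mm, about 0.3 kg, flat ends, two dark grooves near each end. Origin at its centre; its y axis is the cylinder axis. It lies in a wooden V saddle with its axis level, 32 mm above the bench. Best gripped by its two flat ends (fingers closing along its y axis, 54 mm apart): saddle and V-block are only 26 mm long, so the ends overhang 14 mm each side and the fingers pass down beside them.
- steel_roller: Bystander: the same roller in grey steel, in its own identical saddle. Origin at its centre, y along its axis. Leave it in place.
- brass_saddle: Fixed wooden saddle under the brass roller, 60 mm (x) by 26 mm (y), V along its y axis, tops of the V 26 mm high. Origin at the centre of its underside. Rollers may be on either side of the fixture.
- steel_saddle: The same saddle under the steel roller.
- fixture: Fixed setting fixture; origin at the centre of its underside. Blue base plate 130 mm (x) by 110 mm (y) by 16 mm high, two upright 12 mm guide pins 45 mm either side of the middle along x, reaching 66 mm high. Above it the sprung steel V-block, 26 mm long (y), 34 mm wide over the tops of the V (x), a 90 degree V running along the fixture's y axis, its tops 69 mm high; an aluminium bar 112 mm (x) by 26 mm (y) by 12 mm carries it, underside 34 mm above the bench.
- v_seat (a point): Where the roller's centre is when it is seated: on the middle plane of the V, 75 mm above the bench while the spring is up, sinking with the V-block. Axes as the fixture's: y runs along the V, x across it, z up. A roller held a millimetre off the middle of the V loads one flank and frees the other; once it lies in the V, opening the fingers a little and gripping again lets it centre itself.
- carriage (a joint): How far the sprung V-block has sunk, in m: 0 = up, 0.012 = bottomed. Stiffness 1.6 N/mm with a preload; the roller's weight alone does not move it; about 2 N of push starts it, 11 N sinks it 6 mm, 21 N bottoms it. It springs back. Its flanks are 24 mm wide steel slabs at 45 degrees: carriage_c1 on the fixture's -x side, carriage_c2 on its +x side.
- jar: Bystander: amber jar with black cap, diameter 60 mm, 75 mm high, origin at the centre of its underside.
- hammer: Bystander: a hammer lying on the bench, about 220 mm long along its x axis, origin under its middle.
Mind the look-alikes: they are no part of the job. Of the things shaped like the fixture, the blue one is meant.

How it is judged:
On the way, in this order (a step that is already met when the one before it is completed fails the run):
1. the brass roller is lifted off its saddle in the gripper (height (world z) of brass_roller above 0.05 m and contact force between brass_roller and the fingers above 1 N and contact force between brass_roller and brass_saddle below 0.1 N), for 0.2 s.
2. the brass roller lies in the V, touching both flanks (x of brass_roller in the frame of v_seat between -0.003 and 0.003 m and y of brass_roller in the frame of v_seat between -0.008 and 0.008 m and z of brass_roller in the frame of v_seat between -0.003 and 0.003 m and angle between the y axis of brass_roller and the y axis of v_seat, either way round below 0.06 rad and contact force between brass_roller and carriage_c1 above 0.3 N and contact force between brass_roller and carriage_c2 above 0.3 N), for 0.2 s.
At the end, for the whole second after the job is handed in: The brass roller is seated in the V (centre within 3 mm of the seat across and in height, 8 mm along the V, axis within 0.06 rad of it), presses each flank with over 2 N, is still held by the fingers and at rest, and the V-block is sunk 3.5 to 8.5 mm (x of brass_roller in the frame of v_seat between -0.003 and 0.003 m and y of brass_roller in the frame of v_seat between -0.008 and 0.008 m and z of brass_roller in the frame of v_seat between -0.003 and 0.003 m and angle between the y axis of brass_roller and the y axis of v_seat, either way round below 0.06 rad and contact force between brass_roller and carriage_c1 above 2 N and contact force between brass_roller and carriage_c2 above 2 N and value of joint carriage between 0.0035 and 0.0085 m and contact force between brass_roller and the fingers above 2 N and linear speed of brass_roller below 0.01 m/s); the arm keeps its last pose, push and grip.
It fails at once if the V-block is bottomed (value of joint carriage above 0.0115 m).
It fails at once if the roller is banged into the V (over 40 N on a flank) (contact force between brass_roller and carriage_c1 above 40 N or contact force between brass_roller and carriage_c2 above 40 N).
It fails at once if the steel roller, the jar or the hammer is moved by over 25 mm (distance of any of steel_roller, jar, hammer from where it was at the start of the episode above 0.025 m).
It also fails if it takes over 38 s, if anything falls off the work surface, if the arm or the gripper's body presses on something with over 40 N, if the wrist force passes 120 N, or if a joint passes its speed limit or range.

## Robot

A 7-joint arm with a two-finger parallel gripper is mounted at the origin on the work surface. World frame = base frame: x ahead of the robot, y to its left, z up, the work surface at z = 0. Lengths are in m, angles in rad, forces in N, time in s.
With the tool pointing down it reaches from about 0.425 to 0.875 m from the base axis. Payload 4.7 kg.
Tool frame: the origin (TCP) lies at the centre of the arm's flange, where the gripper is bolted on; the fingertips stand 182 mm ahead of it and the grasp point (between the pads) lies ahead of it (ctrl.hold_point_z is the z of the grasp point in the tool frame, in m); z points along the fingers, y is the direction in which the jaws open and shut (so a half turn about z gives the same grasp; the last joint's range is limited). The gripper opens to 87 mm and grips with 3 to 60 N. Pads are 19 mm wide; open, the fingers measure 117 mm over their backs; the gripper's body (75 mm by 190 mm) begins 51 mm behind the grasp point.
Start: joints at [-1.207, 0.321, -0.07, 1.45, 0.023, 1.371, -0.057], TCP at [0.223, 0.611, 0.405] pointing down, gripper open.
Joint ranges: [-2.86, 2.86], [-0.3, 2.09], [-1.38, 1.24], [0.06, 2.45], [-1.56, 4.7], [0.09, 2.05], [-2.69, 2.69]. Speed limits (rad/s): [2.57, 2.57, 3.14, 3.14, 3.14, 3.14, 3.14].

## Interface

Orientations are given as a rotation vector (axis times angle).
In Python, from bench import get_state, imaging, workorder, ctrl gives the robot as it stands.
- The arm moves only by the tool step_arm, never from a script. Its argument "increments" is a list of rows, each an object of numbers: "claw": the opening, from 0 (shut) to 1 (fully open); "tx", "ty", "tz": the shift along the tool's x, y, z in m; "spin": the turn about the tool's z in degrees. A call has 1 to 8 rows; each row is the pose to reach, as a shift and turn from the pose commanded when the call began, along the tool's axes at that moment; what a row does not reach only later rows make up. A row lasts 1/12 s, in which the tool goes at most 41.7 mm and 7.16 degrees, less where a joint would pass 70% of its speed; a pose out of reach is approached as far as the arm can. A call with a gripper value outside its range is refused whole. The fingers move at their own pace and stop on an object; "force" is the grip in N (left out, the last holds). Time passes only in rows, so rows that repeat a pose let the fingers close. It gives the time, the measured TCP pose, the force and the opening at its end, in the units of the state.
- get_state(): the state, without advancing time (a new reading comes with each control period).
- imaging.get_image(name): name is "side" or "top" or "wrist"; returns the picture (420x560x3 uint8, blue, green, red); there is no depth.
- imaging.camera_params(name): a dict with "intrinsics" (3x3 intrinsics, pixels), "camera_from_world" (4x4, takes a point from world to camera coordinates). Camera axes: x right, y down, z forward; pixel columns grow to the right and rows downward; lengths in m; the calibration is good to about 2 mm. A picture is of the moment at which its call begins: read the wrist's pose just before it. camera_params takes no time and is no camera call; for the wrist camera it gives the pose at the moment of the call.
- workorder.close_job(): hands the job in, once; it reports no verdict.
The state is a dict: "time": time; "joint_positions": joint angles; "qd": joint speeds; "joint_torque": joint torques, N m; "position": TCP position; "tool_rot": TCP orientation; "ft_force": force on the tool from outside, world axes, zero at the start; "torque": the same for the moment, N m; "grip_width": opening from 0.0 (shut) to 1.0 (fully open).
Only numpy, scipy, OpenCV 4.12 (cv2) and the standard library are available. Lean on these libraries where they do the work, as an engineer would, in place of code of your own. Each camera call takes 0.05 s, during which the arm holds its last target. There are 200 camera calls.

## Working session

There is one attempt and no reset: what is moved stays moved. The work goes in short steps, Python scripts to look and compute and a tool call to move; the robot and the scene stay as the last step left them, time stands still between calls to the robot, and variables do not carry over. Pictures are saved under pics/ and viewed, on a budget of 10 in all, crops included, one or two more only if the job needs it, and the job is handed in when it is done.

Besides the shell and the picture viewer there is one more tool, called after "Call:" in YAML: its name, and indented under it one key for each argument. step_arm: Moves the arm, as the interface text tells. Its arguments: {"type":"object","properties":{"increments":{"type":"array"},"force":{"type":"number"}},"required":["increments"]}

```bash
ls; mkdir -p pics
python3 - <<'E'
from bench import get_state, imaging, ctrl
import cv2, numpy as np
s=get_state(); print({k:np.round(v,4).tolist() for k,v in s.items()}, ctrl.hold_point_z)
a=imaging.get_image("top");b=imaging.get_image("side")
for n,i in (("top",a),("side",b)):
    cv2.imwrite(f"pics/{n}0.png",i); p=imaging.camera_params(n); print(n,np.round(p["intrinsics"],1).tolist(),np.round(p["camera_from_world"],4).tolist())
E
```

```text
pics
{'time': 0.0, 'joint_positions': [-1.2069, 0.3218, -0.0701, 1.4516, 0.0226, 1.3708, -0.0568], 'qd': [0.0007, -0.0001, -0.0015, 0.0013, 0.0004, -0.0003, -0.0002], 'joint_torque': [0.0002, -49.1289, -0.4035, -31.2523, -0.0636, 0.0439, 0.0002], 'position': [0.2227, 0.6104, 0.4037], 'tool_rot': [-0.5465, -3.0935, 0.0029], 'ft_force': [0.0964, 0.8555, 0.1622], 'torque': [0.0034, 0.0187, -0.002], 'grip_width': 1.003} 0.1635
top [[397.2, 0.0, 279.9], [0.0, 397.2, 205.0], [0.0, 0.0, 1.0]] [[-0.0191, -0.9998, -0.008, 0.0087], [-0.9897, 0.0201, -0.1415, 0.5603], [0.1416, 0.0052, -0.9899, 0.7403], [0.0, 0.0, 0.0, 1.0]]
side [[385.7, 0.0, 285.9], [0.0, 385.7, 206.2], [0.0, 0.0, 1.0]] [[0.9213, -0.3888, -0.0122, -0.5171], [-0.255, -0.5801, -0.7736, 0.1994], [0.2937, 0.7158, -0.6335, 0.6087], [0.0, 0.0, 0.0, 1.0]]
```

View pics/top0.png

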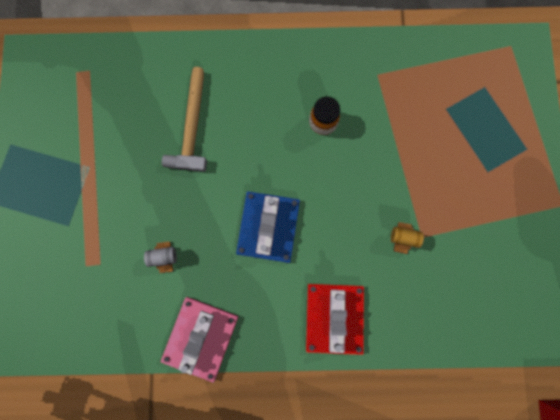

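View pics/side0.png

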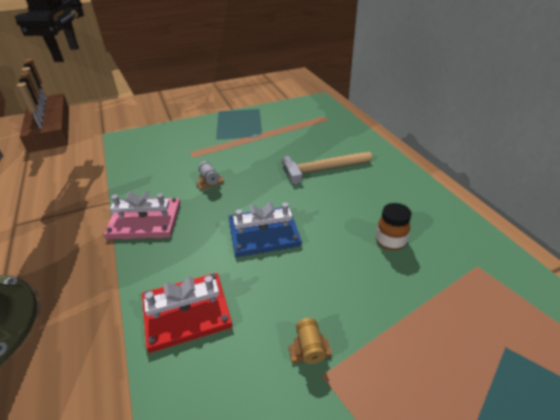

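Top view: brass roller at about (408,237), blue fixture at (268,227) with its bar running up the image, steel roller at (160,257), jar at (325,115), hammer at left. The red and pink fixtures are look-alikes. The side view agrees. Next I'll get rough poses.

```bash
cat > h.py <<'E'
import cv2, numpy as np
from bench import get_state, imaging, ctrl
from scipy.spatial.transform import Rotation as R
def ray(p,uv,z):
    K,T=np.array(p["intrinsics"]),np.array(p["camera_from_world"])
    uv=np.atleast_2d(np.asarray(uv,float)); d=np.c_[uv,np.ones(len(uv))]@np.linalg.inv(K).T@T[:3,:3]
    c=-T[:3,:3].T@T[:3,3]; return c+d*((z-c[2])/d[:,2])[:,None]
def proj(p,X):
    K,T=np.array(p["intrinsics"]),np.array(p["camera_from_world"]); q=(np.atleast_2d(X)@T[:3,:3].T+T[:3,3])@K.T
    return q[:,:2]/q[:,2:]
def blob(img,lo,hi,near=None,k=3):
    m=cv2.inRange(cv2.cvtColor(img,cv2.COLOR_BGR2HSV),lo,hi); m=cv2.morphologyEx(m,cv2.MORPH_CLOSE,np.ones((k,k)))
    cs=[c for c in cv2.findContours(m,cv2.RETR_EXTERNAL,cv2.CHAIN_APPROX_NONE)[0] if cv2.contourArea(c)>60]
    if near is None: return max(cs,key=cv2.contourArea)
    return min(cs,key=lambda c:np.hypot(*(c.reshape(-1,2).mean(0)-near)))
def shape(p,c,z):
    P=ray(p,c.reshape(-1,2),z)[:,:2]; (x,y),(w,h),a=cv2.minAreaRect((P*1000).astype(np.float32))
    return np.round([x,y,w,h,a],1)
E
python3 - <<'E'
from h import *
img=cv2.imread("pics/top0.png");p=imaging.camera_params("top")
c=blob(img,(105,120,50),(130,255,255),(268,227),9);print("blue",cv2.contourArea(c),shape(p,c,.016))
c=blob(img,(14,140,110),(30,255,255),(408,237),7);print("brass",cv2.contourArea(c),cv2.minAreaRect(c),shape(p,c,.035))
print(img[237,400:420:3].tolist(), img[248,398:408:3].tolist())
s=get_state(); print(R.from_rotvec(s["tool_rot"]).as_matrix().round(3).tolist())
for n,uv in(("steel",(160,257)),("jar",(325,115))):print(n,ray(p,uv,.03))
q=imaging.camera_params("wrist");T=q["camera_from_world"];t=R.from_rotvec(s["tool_rot"]).as_matrix()
c=-np.array(T)[:3,:3].T@np.array(T)[:3,3];print("cam in tool",t.T@(c-s["position"]), (np.array(T)[:3,:3]@t).round(3).tolist(), q["intrinsics"])
E
```

```text
blue 2249.5 [521.   22.8 108.4 127.1  80.1]
brass 499.0 ((408.5, 238.0), (28.0, 29.0), 90.0) [ 489.6 -250.2   56.    55.2   72.8]
[[32, 99, 137], [48, 120, 161], [52, 123, 165], [52, 123, 163], [52, 124, 164], [47, 118, 158], [35, 100, 137]] [[38, 76, 118], [37, 75, 114], [37, 72, 112], [37, 71, 106]]
[[-0.939, 0.343, -0.001], [0.343, 0.939, -0.002], [-0.0, -0.002, -1.0]]
steel [[0.46372807 0.23430926 0.03      ]]
jar [[ 0.74656303 -0.09847809  0.03      ]]
cam in tool [0.06633838 0.00011759 0.02063891] [[-0.001, 1.0, 0.001], [-0.969, -0.001, -0.247], [-0.247, -0.002, 0.969]] [[355.50567673   0.         285.05450143]
 [  0.         355.50567673 207.01601246]
 [  0.           0.           1.        ]]
```

Call:
step_arm:
  increments:
    - {"tx":-0.03,"ty":-0.028,"tz":0,"claw":1}
    - {"tx":-0.06,"ty":-0.056,"spin":-2}
    - {"tx":-0.09,"ty":-0.084,"spin":-4}
    - {"tx":-0.12,"ty":-0.112,"spin":-6}
    - {"tx":-0.15,"ty":-0.14,"spin":-8}
    - {"tx":-0.18,"ty":-0.168,"spin":-10}
    - {"tx":-0.21,"ty":-0.196,"spin":-10}
    - {"tx":-0.24,"ty":-0.224,"spin":-10}

```text
invalid input at $.increments[0]: expected keys claw, tx, ty, tz, spin
```

Call:
step_arm:
  increments:
    - {"tx":-0.015,"ty":-0.014,"tz":0,"spin":-1,"claw":1}
    - {"tx":-0.045,"ty":-0.042,"tz":0,"spin":-3,"claw":1}
    - {"tx":-0.075,"ty":-0.07,"tz":0,"spin":-5,"claw":1}
    - {"tx":-0.105,"ty":-0.098,"tz":0,"spin":-7,"claw":1}
    - {"tx":-0.135,"ty":-0.126,"tz":0,"spin":-9,"claw":1}
    - {"tx":-0.165,"ty":-0.154,"tz":0,"spin":-10,"claw":1}
    - {"tx":-0.195,"ty":-0.182,"tz":0,"spin":-10,"claw":1}
    - {"tx":-0.225,"ty":-0.21,"tz":0,"spin":-10,"claw":1}

```text
time: 0.77
position: [0.3626, 0.3341, 0.4045]
tool_rot: [-0.275, -3.129, 0.0]
ft_force: [1.2, 0.3, 0.6]
grip_width: 1.003
```

Call:
step_arm:
  increments:
    - {"tx":-0.025,"ty":-0.033,"tz":0.005,"spin":0,"claw":1}
    - {"tx":-0.052,"ty":-0.07,"tz":0.01,"spin":0,"claw":1}
    - {"tx":-0.078,"ty":-0.105,"tz":0.02,"spin":0,"claw":1}
    - {"tx":-0.105,"ty":-0.14,"tz":0.03,"spin":0,"claw":1}
    - {"tx":-0.13,"ty":-0.174,"tz":0.04,"spin":0,"claw":1}
    - {"tx":-0.157,"ty":-0.209,"tz":0.05,"spin":0,"claw":1}
    - {"tx":-0.183,"ty":-0.244,"tz":0.05,"spin":0,"claw":1}
    - {"tx":-0.21,"ty":-0.279,"tz":0.05,"spin":0,"claw":1}

```text
time: 1.43
position: [0.5107, 0.0413, 0.3541]
tool_rot: [-0.274, -3.128, 0.0]
ft_force: [1.3, 0.5, 0.5]
grip_width: 1.003
```

Run:
```python
from h import *
p=imaging.camera_params("wrist");img=imaging.get_image("wrist");cv2.imwrite("pics/w1.png",img)
import pickle;pickle.dump(p,open("pics/w1.pkl","wb"))
s=get_state();print(s["position"],s["qd"].round(3) if hasattr(s["qd"],"round") else s["qd"])
c=blob(img,(105,120,50),(130,255,255),None,25);print(shape(p,c,.016),proj(p,[s["position"][0],s["position"][1],.075]))
```

```text
[0.51363931 0.03241578 0.35488343] [-0.026 -0.048 -0.029  0.029  0.034  0.036 -0.206]
[517.1  23.  108.7 119.7  79.9] [[274.82201111 214.02780001]]
```

View pics/w1.png

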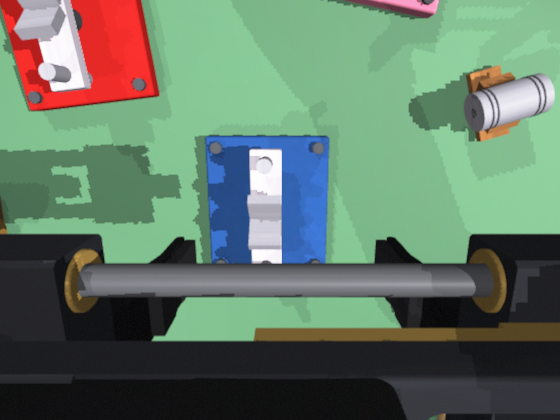

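The wrist picture shows the blue fixture square to the tool (plate from (207,137) down to (328,265)). The gripper hides its lower edge, so I'll shift 5 cm outward to see all of it.

Call:
step_arm:
  increments:
    - {"tx":-0.025,"ty":0.01,"tz":0,"spin":0,"claw":1}
    - {"tx":-0.055,"ty":0.01,"tz":0,"spin":0,"claw":1}
    - {"tx":-0.055,"ty":0.01,"tz":0,"spin":0,"claw":1}
    - {"tx":-0.055,"ty":0.01,"tz":0,"spin":0,"claw":1}
    - {"tx":-0.055,"ty":0.01,"tz":0,"spin":0,"claw":1}

```text
time: 1.9
position: [0.5662, 0.0436, 0.3545]
tool_rot: [-0.275, -3.128, 0.001]
ft_force: [-0.9, 0.0, 0.2]
grip_width: 0.999
```

Run:
```python
from h import *
import pickle
p=imaging.camera_params("wrist");img=imaging.get_image("wrist");cv2.imwrite("pics/w2.png",img);pickle.dump(p,open("pics/w2.pkl","wb"))
s=get_state();print(s["position"],R.from_rotvec(s["tool_rot"]).as_matrix()[:2,1])
c=blob(img,(105,120,50),(130,255,255),None,25);print(shape(p,c,.016))
r=shape(p,c,.016); 
# pins/bar: bright low-saturation inside plate
x,y,w,h=cv2.boundingRect(c);print(x,y,w,h)
hsv=cv2.cvtColor(img,cv2.COLOR_BGR2HSV);m=cv2.inRange(hsv,(0,0,110),(180,60,255));k=np.zeros_like(m);k[max(y-10,0):y+h,x+15:x+w-15]=255;m&=k
for q in sorted(cv2.findContours(m,cv2.RETR_EXTERNAL,cv2.CHAIN_APPROX_NONE)[0],key=cv2.contourArea)[-3:]:print(cv2.contourArea(q),cv2.minAreaRect(q),shape(p,q,.046))
cv2.imwrite("pics/w2c.png",cv2.resize(img[max(y-30,0):y+h+20,x-20:x+w+20],None,fx=3,fy=3))
```

```text
[0.56593829 0.04375302 0.3548241 ] [0.17406283 0.98473455]
[521.8  22.3 108.7 126.9  79.9]
188 72 129 146
11.5 ((300.0, 209.5), (7.0, 2.0), 90.0) [576.6  53.9   1.7   6.1  80.5]
45.0 ((206.0, 209.5), (9.0, 6.0), 90.0) [562.9 -23.6   5.    7.8  76.7]
4617.0 ((247.9420623779297, 148.01812744140625), (138.37437438964844, 37.55560302734375), 89.33380126953125) [521.6  20.9  29.8 109.8  79.8]
```

View pics/w2c.png

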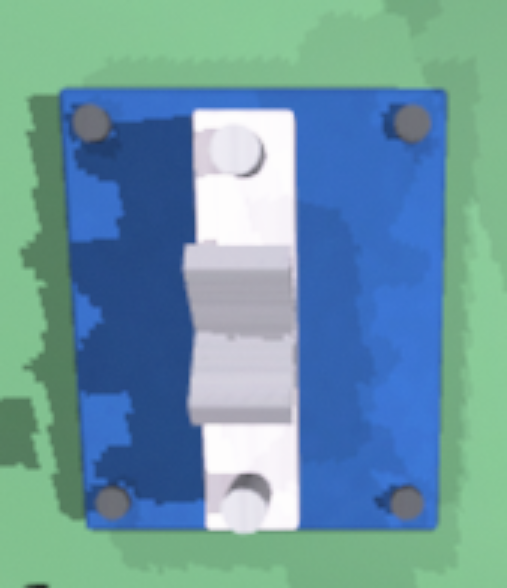

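Close view: plate, white bar, V-block in the middle, and pin tops at crop (236,150) and (245,508). I'll take the fixture centre from the pin tops at 66 mm and compare it with the plate.

Run:
```python
from h import *
import pickle
p=pickle.load(open("pics/w2.pkl","rb"))
off=np.array([168,42]); f=lambda u:np.array(u)/3+off
P=ray(p,[f((236,150)),f((245,508))],.066);print(P,P.mean(0),np.linalg.norm(P[0]-P[1]),np.degrees(np.arctan2(*(P[1]-P[0])[1::-1])))
B=ray(p,[f((62,90)),f((446,92)),f((438,528)),f((87,528))],.016);print(B,B.mean(0),np.linalg.norm(B[0]-B[1]),np.linalg.norm(B[1]-B[2]))
print("ang y",np.degrees(np.arctan2(*(B[1]-B[0])[1::-1])),np.degrees(np.arctan2(*(B[2]-B[3])[1::-1])))
V=ray(p,[f((185,246)),f((291,246)),f((292,422)),f((190,422))],.069);print(V.mean(0),np.linalg.norm(V[0]-V[1]),np.linalg.norm(V[1]-V[2]))
img=cv2.imread("pics/top0.png");t=imaging.camera_params("top")
c=blob(img,(105,120,50),(130,255,255),(268,227),9);print("top",shape(t,c,.016))
```

```text
[[0.47852575 0.03063765 0.066     ]
 [0.56589946 0.01506439 0.066     ]] [0.52221261 0.02285102 0.066     ] 0.08875073230094573 -10.106116615223822
[[ 0.45005242 -0.01881625  0.016     ]
 [ 0.46950627  0.08721476  0.016     ]
 [ 0.59478946  0.06518575  0.016     ]
 [ 0.57576119 -0.04195522  0.016     ]] [0.52252734 0.02290726 0.016     ] 0.10780087587521572 0.12720516249191707
ang y 79.60338790013401 79.92925953182369
[0.52179535 0.02295788 0.069     ] 0.02566083956862542 0.043184579286207676
top [521.   22.8 108.4 127.1  80.1]
```

Call:
step_arm:
  increments:
    - {"tx":0.005,"ty":-0.03,"tz":0,"spin":0,"claw":1}
    - {"tx":0.005,"ty":-0.065,"tz":0,"spin":0,"claw":1}
    - {"tx":0.005,"ty":-0.1,"tz":0,"spin":0,"claw":1}
    - {"tx":0.005,"ty":-0.135,"tz":0.01,"spin":0,"claw":1}
    - {"tx":0.005,"ty":-0.17,"tz":0.02,"spin":0,"claw":1}
    - {"tx":0.005,"ty":-0.205,"tz":0.03,"spin":0,"claw":1}
    - {"tx":0.005,"ty":-0.24,"tz":0.04,"spin":0,"claw":1}
    - {"tx":0.005,"ty":-0.275,"tz":0.05,"spin":0,"claw":1}

```text
time: 2.62
position: [0.5126, -0.2271, 0.3053]
tool_rot: [0.273, 3.128, 0.003]
ft_force: [0.0, 0.1, -0.7]
grip_width: 1.0
```

Call:
step_arm:
  increments:
    - {"tx":0,"ty":-0.01,"tz":0.01,"spin":0,"claw":1}
    - {"tx":0,"ty":-0.01,"tz":0.01,"spin":0,"claw":1}
    - {"tx":0,"ty":-0.01,"tz":0.01,"spin":0,"claw":1}
    - {"tx":0,"ty":-0.01,"tz":0.01,"spin":0,"claw":1}

```text
time: 2.95
position: [0.5125, -0.2346, 0.2956]
tool_rot: [0.272, 3.129, 0.003]
ft_force: [0.5, 0.2, 0.4]
grip_width: 0.999
```

Run:
```python
from h import *
import pickle
p=imaging.camera_params("wrist");img=imaging.get_image("wrist");cv2.imwrite("pics/w3.png",img);pickle.dump(p,open("pics/w3.pkl","wb"))
s=get_state();print(s["position"],R.from_rotvec(s["tool_rot"]).as_matrix()[:2,1])
```

```text
[ 0.51280673 -0.23434656  0.29580183] [0.1714835  0.98518582]
```

View pics/w3.png

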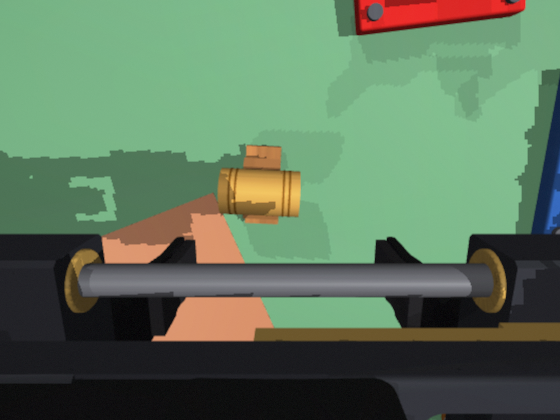

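The brass roller spans about (219,169) to (300,216), almost square to the jaws, with the saddle beneath it. I'll measure it more exactly.

Run:
```python
from h import *
import pickle
p=pickle.load(open("pics/w3.pkl","rb"));img=cv2.imread("pics/w3.png")
hsv=cv2.cvtColor(img,cv2.COLOR_BGR2HSV)
print(hsv[192,225:298:8].tolist(),hsv[155,255:280:8].tolist())
m=cv2.inRange(hsv,(16,110,90),(32,255,255));k=np.zeros_like(m);k[160:225,205:312]=255
m=cv2.morphologyEx(m&k,cv2.MORPH_CLOSE,np.ones((7,7)))
c=max(cv2.findContours(m,0,cv2.CHAIN_APPROX_NONE)[0],key=cv2.contourArea);print(cv2.contourArea(c),cv2.boundingRect(c),cv2.minAreaRect(c))
mm=m>0
xs=np.arange(226,294);top=np.array([np.nonzero(mm[:,x])[0].min() for x in xs]);bot=np.array([np.nonzero(mm[:,x])[0].max() for x in xs])+1
ys=np.arange(178,210);l=np.array([np.nonzero(mm[y])[0].min() for y in ys]);r=np.array([np.nonzero(mm[y])[0].max() for y in ys])+1
print("slopes",np.polyfit(xs,top,1),np.polyfit(xs,bot,1));print(l,r)
mid=np.polyfit(xs,(top+bot)/2,1);L,Rr=np.median(l),np.median(r)
# ends seen at about the top half of the ends; axis height .032
E=ray(p,[(L,np.polyval(mid,L)),(Rr,np.polyval(mid,Rr))],.034)
print(E,E.mean(0),np.linalg.norm(E[1]-E[0]),np.degrees(np.arctan2(*(E[1]-E[0])[1::-1])), np.linalg.norm(ray(p,[(260,np.median(top))],.036)-ray(p,[(260,np.median(bot))],.036)))
s=get_state();T=R.from_rotvec(s["tool_rot"]).as_matrix();c=E.mean(0)
print("yaw tool",np.degrees(np.arctan2(T[1,1],T[0,1])),"shift tool xy",T.T@(c-s["position"]),"tilt",T[:,2],ctrl.hold_point_z)
```

```text
[[18, 157, 171], [18, 171, 152], [20, 152, 242], [20, 150, 242], [21, 152, 242], [21, 152, 242], [21, 151, 242], [20, 158, 236], [17, 191, 168], [20, 152, 240]] [[14, 153, 175], [14, 153, 193], [14, 154, 189], [13, 153, 187]]
3589.5 (217, 165, 84, 59) ((258.48101806640625, 194.32240295410156), (82.2695541381836, 56.7254753112793), 3.3664608001708984)
slopes [4.57304271e-02 1.57280013e+02] [6.11520403e-02 2.01925163e+02]
[219 219 219 219 218 218 218 218 218 218 218 218 218 218 218 218 218 218
 218 218 218 218 218 217 218 218 218 218 218 219 219 219] [300 300 300 300 300 300 300 301 301 301 301 301 300 300 300 300 300 300
 300 300 300 300 300 300 300 300 300 300 300 299 299 299]
[[ 0.48858631 -0.27735321  0.034     ]
 [ 0.50148115 -0.2220118   0.034     ]] [ 0.49503373 -0.24968251  0.034     ] 0.056823835278739514 76.88380863200156 0.03296575274946497
yaw tool 80.12590412302826 shift tool xy [ 0.01520073 -0.01855484  0.26175546] tilt [ 0.00146852  0.00128868 -0.99999809] 0.1635
```

Length checks out at 54–55 mm at rim height, and width at about 33 mm. The shift is tx +15, ty −18 mm, spin +3, then 100 mm down. I'll go in two stages, stopping short to check the state, then grip.

Call:
step_arm:
  increments:
    - {"tx":0.015,"ty":-0.018,"tz":0.01,"spin":3,"claw":1}
    - {"tx":0.015,"ty":-0.018,"tz":0.03,"spin":3,"claw":1}
    - {"tx":0.015,"ty":-0.018,"tz":0.05,"spin":3,"claw":1}
    - {"tx":0.015,"ty":-0.018,"tz":0.07,"spin":3,"claw":1}
    - {"tx":0.015,"ty":-0.018,"tz":0.085,"spin":3,"claw":1}
    - {"tx":0.015,"ty":-0.018,"tz":0.095,"spin":3,"claw":1}
    - {"tx":0.015,"ty":-0.018,"tz":0.1,"spin":3,"claw":1}
    - {"tx":0.015,"ty":-0.018,"tz":0.1,"spin":3,"claw":1}

```text
time: 3.67
position: [0.4945, -0.2503, 0.1946]
tool_rot: [-0.354, -3.121, -0.001]
ft_force: [-0.8, 0.0, -0.1]
grip_width: 1.002
```

Call:
step_arm:
  force: 8
  increments:
    - {"tx":0,"ty":0,"tz":0,"spin":0,"claw":0.7}
    - {"tx":0,"ty":0,"tz":0,"spin":0,"claw":0.7}
    - {"tx":0,"ty":0,"tz":0,"spin":0,"claw":0.66}
    - {"tx":0,"ty":0,"tz":0,"spin":0,"claw":0.62}
    - {"tx":0,"ty":0,"tz":0,"spin":0,"claw":0.58}
    - {"tx":0,"ty":0,"tz":0,"spin":0,"claw":0.55}
    - {"tx":0,"ty":0,"tz":0,"spin":0,"claw":0.5}
    - {"tx":0,"ty":0,"tz":0,"spin":0,"claw":0.5}

```text
time: 4.33
position: [0.4947, -0.2508, 0.1955]
tool_rot: [0.356, 3.121, 0.002]
ft_force: [0.4, 2.5, 3.0]
grip_width: 0.622
```

Opening is 0.622, or 54 mm, so the roller is between the pads. I'll firm the grip and lift.

Call:
step_arm:
  force: 30
  increments:
    - {"tx":0,"ty":0,"tz":0,"spin":0,"claw":0.5}
    - {"tx":0,"ty":0,"tz":0,"spin":0,"claw":0.5}
    - {"tx":0,"ty":0,"tz":-0.01,"spin":0,"claw":0.5}
    - {"tx":0,"ty":0,"tz":-0.03,"spin":0,"claw":0.5}
    - {"tx":0,"ty":0,"tz":-0.05,"spin":0,"claw":0.5}
    - {"tx":0,"ty":0,"tz":-0.07,"spin":0,"claw":0.5}
    - {"tx":0,"ty":0,"tz":-0.085,"spin":0,"claw":0.5}
    - {"tx":0,"ty":0,"tz":-0.09,"spin":0,"claw":0.5}

```text
time: 5.0
position: [0.4941, -0.2528, 0.2873]
tool_rot: [0.358, 3.118, -0.003]
ft_force: [0.1, -0.3, -2.2]
grip_width: 0.615
```

Call:
step_arm:
  increments:
    - {"tx":0,"ty":0,"tz":0,"spin":0,"claw":0.5}
    - {"tx":0,"ty":0,"tz":0,"spin":0,"claw":0.5}
    - {"tx":0,"ty":0,"tz":0,"spin":0,"claw":0.5}

```text
time: 5.25
position: [0.4935, -0.2512, 0.2837]
tool_rot: [-0.357, -3.119, -0.0]
ft_force: [0.6, -0.2, -3.8]
grip_width: 0.619
```

Run:
```python
from h import *
s=get_state();T=R.from_rotvec(s["tool_rot"]).as_matrix()
print(s["position"],np.degrees(np.arctan2(T[1,1],T[0,1])),s["grip_width"],s["ft_force"],"tilt",T[:,2])
print("to fixture (tool)",T.T@(np.array([.5222,.0229,.075+.1635+.03])-s["position"]))
img=imaging.get_image("wrist")
cv2.imwrite("pics/w4.png",img)
```

```text
[ 0.49352921 -0.25120946  0.28372477] 76.94566018786158 0.6190685081052653 [ 0.5667695  -0.15049134 -3.81311597] tilt [-2.48883253e-03  4.95721654e-04 -9.99996780e-01]
to fixture (tool) [0.03394599 0.27350267 0.01528925]
```

View pics/w4.png

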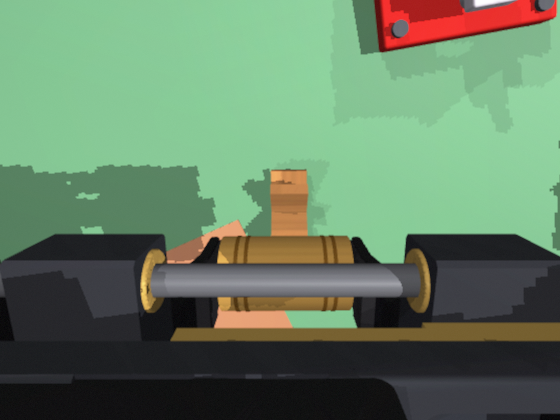

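The roller is held centred in the jaws: its silhouette's mid row is 274 and mid column 286, against an expected 273.5 and 285. The empty saddle is below. I'll carry it to the fixture.

Call:
step_arm:
  increments:
    - {"tx":0.002,"ty":0.02,"tz":0,"spin":-1,"claw":0.5}
    - {"tx":0.006,"ty":0.05,"tz":0,"spin":-3,"claw":0.5}
    - {"tx":0.011,"ty":0.088,"tz":0,"spin":-3,"claw":0.5}
    - {"tx":0.016,"ty":0.126,"tz":0,"spin":-3,"claw":0.5}
    - {"tx":0.021,"ty":0.164,"tz":0,"spin":-3,"claw":0.5}
    - {"tx":0.025,"ty":0.2,"tz":0,"spin":-3,"claw":0.5}
    - {"tx":0.03,"ty":0.238,"tz":0,"spin":-3,"claw":0.5}
    - {"tx":0.034,"ty":0.263,"tz":0,"spin":-3,"claw":0.5}

```text
time: 5.97
position: [0.5201, 0.0168, 0.2841]
tool_rot: [-0.269, -3.129, -0.002]
ft_force: [0.2, 0.2, -2.7]
grip_width: 0.618
```

Call:
step_arm:
  increments:
    - {"tx":0,"ty":0.01,"tz":0,"spin":0,"claw":0.5}
    - {"tx":0,"ty":0.01,"tz":0,"spin":0,"claw":0.5}
    - {"tx":0,"ty":0.01,"tz":0,"spin":0,"claw":0.5}
    - {"tx":0,"ty":0.01,"tz":0,"spin":0,"claw":0.5}
    - {"tx":0,"ty":0.01,"tz":0,"spin":0,"claw":0.5}

```text
time: 6.38
position: [0.522, 0.0201, 0.2849]
tool_rot: [-0.28, -3.129, 0.001]
ft_force: [1.0, -0.3, -2.9]
grip_width: 0.619
```

```bash
cat > st.py <<'E'
from h import *
s=get_state();T=R.from_rotvec(s["tool_rot"]).as_matrix()
print(s["time"],s["position"],"yaw",np.degrees(np.arctan2(T[1,1],T[0,1])),"grip",s["grip_width"],"F",np.round(s["ft_force"],2),"tilt",T[:,2].round(4))
hp=np.array(s["position"])+T[:,2]*ctrl.hold_point_z
print("hold",hp,"to seat in tool mm",(T.T@(np.array([.5222,.0229,.075])-hp)*1000).round(2))
E
python3 st.py
python3 - <<'E'
from h import *
i=imaging.get_image("side");p=imaging.camera_params("side")
u,v=proj(p,[.522,.023,.08])[0].astype(int);print(u,v)
cv2.imwrite("pics/s5.png",cv2.resize(i[v-90:v+60,u-100:u+100],None,fx=4,fy=4,interpolation=cv2.INTER_CUBIC))
E
```

```text
6.3833 [0.52204353 0.02011984 0.28485304] yaw 79.76625371034336 grip 0.619038420282113 F [ 0.99 -0.29 -2.95] tilt [-5.e-04 -9.e-04 -1.e+00]
hold [0.52195405 0.01997192 0.12135313] to seat in tool mm [ 0.26  2.97 46.35]
261 201
```

View pics/s5.png

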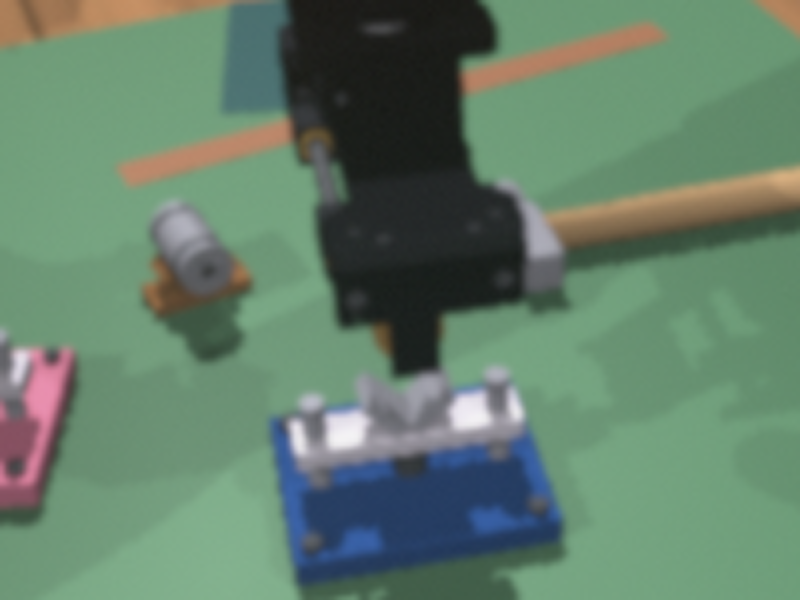

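The side view shows the finger over the V (finger about (415,350), V about (405,400)). I'll shift 3 mm along the V and descend to just above the seat.

Call:
step_arm:
  increments:
    - {"tx":0,"ty":0.003,"tz":0.005,"spin":0,"claw":0.5}
    - {"tx":0,"ty":0.003,"tz":0.015,"spin":0,"claw":0.5}
    - {"tx":0,"ty":0.003,"tz":0.025,"spin":0,"claw":0.5}
    - {"tx":0,"ty":0.003,"tz":0.033,"spin":0,"claw":0.5}
    - {"tx":0,"ty":0.003,"tz":0.038,"spin":0,"claw":0.5}
    - {"tx":0,"ty":0.003,"tz":0.041,"spin":0,"claw":0.5}
    - {"tx":0,"ty":0.003,"tz":0.042,"spin":0,"claw":0.5}
    - {"tx":0,"ty":0.003,"tz":0.042,"spin":0,"claw":0.5}

```text
time: 7.1
position: [0.5227, 0.0253, 0.2429]
tool_rot: [-0.275, -3.129, 0.0]
ft_force: [0.9, 0.0, -3.4]
grip_width: 0.617
```

Call:
step_arm:
  increments:
    - {"tx":0,"ty":0,"tz":0,"spin":0,"claw":0.5}
    - {"tx":0,"ty":0,"tz":0,"spin":0,"claw":0.5}
    - {"tx":0,"ty":0,"tz":0,"spin":0,"claw":0.5}

```text
time: 7.35
position: [0.523, 0.0253, 0.2436]
tool_rot: [0.275, 3.129, 0.001]
ft_force: [-0.1, 0.6, -3.8]
grip_width: 0.618
```

```bash
python3 st.py
```

```text
7.35 [0.52295403 0.02534094 0.24359641] yaw 79.95874608268602 grip 0.6177784206955608 F [-0.08  0.65 -3.8 ] tilt [ 1.e-03  3.e-04 -1.e+00]
hold [0.52311831 0.02539437 0.08009651] to seat in tool mm [ 0.47 -2.62  5.09]
```

Call:
step_arm:
  increments:
    - {"tx":0,"ty":-0.002,"tz":0.001,"spin":0,"claw":0.5}
    - {"tx":0,"ty":-0.002,"tz":0.002,"spin":0,"claw":0.5}
    - {"tx":0,"ty":-0.002,"tz":0.003,"spin":0,"claw":0.5}
    - {"tx":0,"ty":-0.002,"tz":0.004,"spin":0,"claw":0.5}
    - {"tx":0,"ty":-0.002,"tz":0.004,"spin":0,"claw":0.5}
    - {"tx":0,"ty":-0.002,"tz":0.004,"spin":0,"claw":0.5}

```text
time: 7.85
position: [0.5224, 0.0234, 0.2391]
tool_rot: [-0.275, -3.129, -0.0]
ft_force: [-0.2, 0.1, -2.7]
grip_width: 0.618
```

```bash
python3 st.py
```

```text
7.85 [0.52236015 0.02337086 0.23906962] yaw 79.96118161486169 grip 0.6179142591053286 F [-0.24  0.06 -2.7 ] tilt [-1.e-04  0.e+00 -1.e+00]
hold [0.52235176 0.02337238 0.07556962] to seat in tool mm [ 0.07 -0.49  0.57]
```

Call:
step_arm:
  increments:
    - {"tx":0,"ty":0,"tz":0.0005,"spin":0,"claw":0.5}
    - {"tx":0,"ty":0,"tz":0.001,"spin":0,"claw":0.5}
    - {"tx":0,"ty":0,"tz":0.001,"spin":0,"claw":0.5}
    - {"tx":0,"ty":0,"tz":0.001,"spin":0,"claw":0.5}

```text
time: 8.18
position: [0.5227, 0.0233, 0.2385]
tool_rot: [0.275, 3.129, 0.0]
ft_force: [-0.3, 0.4, -0.9]
grip_width: 0.617
```

```bash
python3 st.py
```

```text
8.1833 [0.52265003 0.0233347  0.23848351] yaw 79.95573214755929 grip 0.6173127461221348 F [-0.29  0.38 -0.86] tilt [ 1.e-03  2.e-04 -1.e+00]
hold [0.52280614 0.02336573 0.07498359] to seat in tool mm [ 0.52 -0.56 -0.02]
```

Contact is starting: Fz has risen from −3 to −0.9 at 75 mm height, as expected. I'll open a little so the roller centres itself, then grip again.

Call:
step_arm:
  force: 8
  increments:
    - {"tx":0,"ty":0,"tz":0,"spin":0,"claw":0.64}
    - {"tx":0,"ty":0,"tz":0,"spin":0,"claw":0.66}
    - {"tx":0,"ty":0,"tz":0,"spin":0,"claw":0.66}
    - {"tx":0,"ty":0,"tz":0,"spin":0,"claw":0.66}
    - {"tx":0,"ty":0,"tz":0,"spin":0,"claw":0.66}
    - {"tx":0,"ty":0,"tz":0,"spin":0,"claw":0.66}

```text
time: 8.68
position: [0.5224, 0.0234, 0.2382]
tool_rot: [0.275, 3.129, 0.0]
ft_force: [0.2, 0.2, 0.3]
grip_width: 0.661
```

```bash
python3 st.py
python3 - <<'E'
from h import *
i=imaging.get_image("side");p=imaging.camera_params("side")
u,v=proj(p,[.522,.023,.08])[0].astype(int)
cv2.imwrite("pics/s6.png",cv2.resize(i[v-50:v+40,u-60:u+60],None,fx=6,fy=6,interpolation=cv2.INTER_CUBIC))
E
```

```text
8.6833 [0.52236884 0.02337468 0.23815603] yaw 79.96182871558256 grip 0.6609542974394397 F [0.17 0.16 0.27] tilt [ 1.e-04  1.e-04 -1.e+00]
hold [0.52237786 0.02338895 0.07465603] to seat in tool mm [ 0.09 -0.51 -0.34]
```

View pics/s6.png

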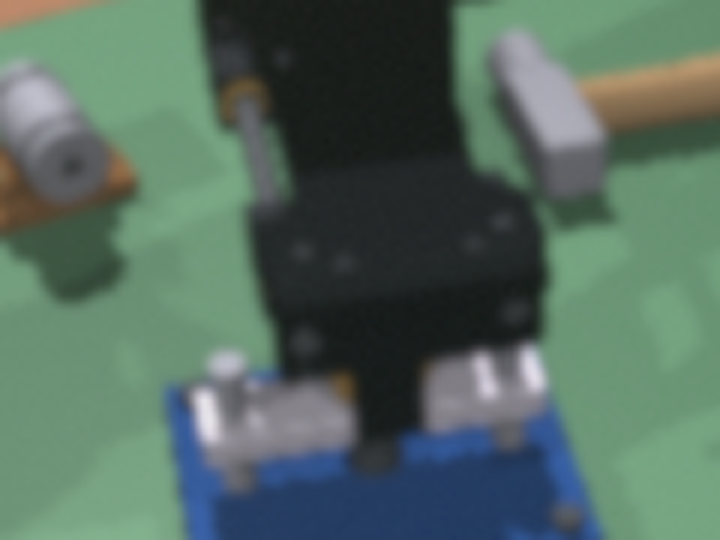

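Fingers open: wrist force is about 0.3, so the roller's weight is on the V, and brass shows on both sides of the finger between the flanks ((343,385), (430,370)). I'll grip again.

Call:
step_arm:
  force: 8
  increments:
    - {"tx":0,"ty":0,"tz":0,"spin":0,"claw":0.63}
    - {"tx":0,"ty":0,"tz":0,"spin":0,"claw":0.6}
    - {"tx":0,"ty":0,"tz":0,"spin":0,"claw":0.57}
    - {"tx":0,"ty":0,"tz":0,"spin":0,"claw":0.5}
    - {"tx":0,"ty":0,"tz":0,"spin":0,"claw":0.5}
    - {"tx":0,"ty":0,"tz":0,"spin":0,"claw":0.5}

```text
time: 9.23
position: [0.5224, 0.0234, 0.2381]
tool_rot: [0.275, 3.129, 0.0]
ft_force: [0.2, 0.1, 0.6]
grip_width: 0.618
```

Call:
step_arm:
  force: 35
  increments:
    - {"tx":0,"ty":0,"tz":0,"spin":0,"claw":0.5}
    - {"tx":0,"ty":0,"tz":0,"spin":0,"claw":0.5}
    - {"tx":0,"ty":0,"tz":0,"spin":0,"claw":0.5}
    - {"tx":0,"ty":0,"tz":0.0005,"spin":0,"claw":0.5}
    - {"tx":0,"ty":0,"tz":0.001,"spin":0,"claw":0.5}
    - {"tx":0,"ty":0,"tz":0.0015,"spin":0,"claw":0.5}
    - {"tx":0,"ty":0,"tz":0.002,"spin":0,"claw":0.5}
    - {"tx":0,"ty":0,"tz":0.002,"spin":0,"claw":0.5}

```text
time: 9.9
position: [0.5224, 0.0234, 0.2363]
tool_rot: [0.275, 3.129, 0.0]
ft_force: [-2.4, 0.0, 4.1]
grip_width: 0.619
```

```bash
python3 st.py
```

```text
9.9 [0.52241314 0.02337925 0.23632762] yaw 79.95945712599656 grip 0.6193836086376933 F [-2.4   0.03  4.1 ] tilt [ 1.e-04  2.e-04 -1.e+00]
hold [0.52242709 0.02341635 0.07282762] to seat in tool mm [ 0.13 -0.55 -2.17]
```

Call:
step_arm:
  increments:
    - {"tx":0.0003,"ty":0,"tz":0.0005,"spin":0,"claw":0.5}
    - {"tx":0.0003,"ty":0,"tz":0.001,"spin":0,"claw":0.5}
    - {"tx":0.0003,"ty":0,"tz":0.0015,"spin":0,"claw":0.5}
    - {"tx":0.0003,"ty":0,"tz":0.002,"spin":0,"claw":0.5}
    - {"tx":0.0003,"ty":0,"tz":0.002,"spin":0,"claw":0.5}
    - {"tx":0.0003,"ty":0,"tz":0.002,"spin":0,"claw":0.5}

```text
time: 10.4
position: [0.5223, 0.0234, 0.2347]
tool_rot: [0.275, 3.129, 0.001]
ft_force: [-1.4, -0.4, 5.9]
grip_width: 0.617
```

```bash
python3 st.py
```

```text
10.4 [0.52230428 0.02335438 0.23467928] yaw 79.95500740854547 grip 0.6165206435746491 F [-1.43 -0.36  5.88] tilt [ 6.e-04  3.e-04 -1.e+00]
hold [0.5224105  0.02340444 0.07117932] to seat in tool mm [ 0.12 -0.53 -3.82]
```

Call:
step_arm:
  increments:
    - {"tx":0.0003,"ty":0,"tz":0.0005,"spin":0,"claw":0.5}
    - {"tx":0.0003,"ty":0,"tz":0.001,"spin":0,"claw":0.5}
    - {"tx":0.0003,"ty":0,"tz":0.0015,"spin":0,"claw":0.5}
    - {"tx":0.0003,"ty":0,"tz":0.002,"spin":0,"claw":0.5}
    - {"tx":0.0003,"ty":0,"tz":0.0025,"spin":0,"claw":0.5}
    - {"tx":0.0003,"ty":0,"tz":0.0025,"spin":0,"claw":0.5}
    - {"tx":0.0003,"ty":0,"tz":0.0025,"spin":0,"claw":0.5}

```text
time: 10.98
position: [0.5222, 0.0233, 0.2327]
tool_rot: [0.275, 3.128, 0.001]
ft_force: [-3.4, -0.2, 10.8]
grip_width: 0.615
```

```bash
python3 st.py
python3 - <<'E'
from h import *
i=imaging.get_image("side");p=imaging.camera_params("side")
u,v=proj(p,[.522,.023,.08])[0].astype(int)
cv2.imwrite("pics/s7.png",cv2.resize(i[v-50:v+40,u-60:u+60],None,fx=6,fy=6,interpolation=cv2.INTER_CUBIC))
E
python3 st.py
```

```text
10.9833 [0.52223949 0.02332103 0.23271138] yaw 79.95047457974583 grip 0.6151862824848123 F [-3.38 -0.22 10.82] tilt [ 1.2e-03  5.0e-04 -1.0e+00]
hold [0.52244102 0.02339567 0.06921153] to seat in tool mm [ 0.14 -0.53 -5.79]
11.0333 [0.52221917 0.02333691 0.23269162] yaw 79.95353689644176 grip 0.6168473746410403 F [-2.7  -0.62  8.81] tilt [ 1.2e-03  4.0e-04 -1.0e+00]
hold [0.52241404 0.02340623 0.06919175] to seat in tool mm [ 0.12 -0.53 -5.81]
```

View pics/s7.png

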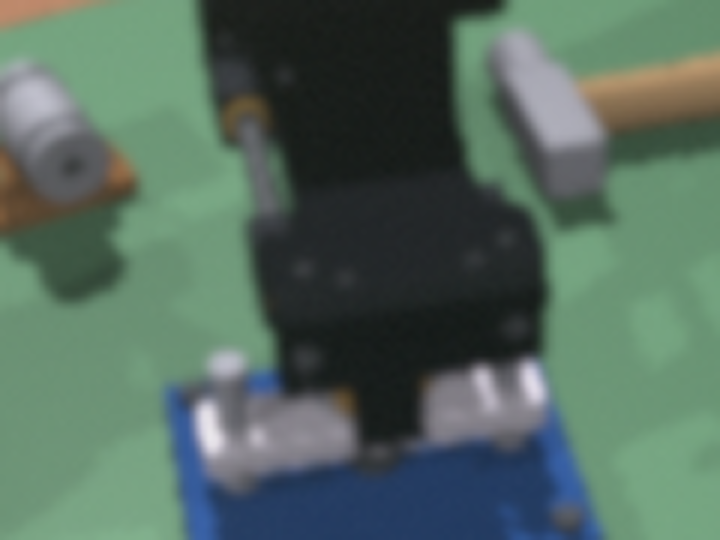

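The bar has sunk visibly by about half its travel. Lateral force is −3 N against about 12 N down, so the +x flank carries more. I'll shift slightly towards −x to balance the flanks.

Call:
step_arm:
  increments:
    - {"tx":0.0003,"ty":0,"tz":0,"spin":0,"claw":0.5}
    - {"tx":0.0006,"ty":0,"tz":0,"spin":0,"claw":0.5}
    - {"tx":0.0008,"ty":0,"tz":0,"spin":0,"claw":0.5}
    - {"tx":0.0008,"ty":0,"tz":0,"spin":0,"claw":0.5}
    - {"tx":0.0008,"ty":0,"tz":0,"spin":0,"claw":0.5}
    - {"tx":0.0008,"ty":0,"tz":0,"spin":0,"claw":0.5}

```text
time: 11.53
position: [0.5219, 0.0234, 0.233]
tool_rot: [0.275, 3.127, 0.001]
ft_force: [-1.2, -1.1, 10.0]
grip_width: 0.617
```

```bash
python3 st.py
```

```text
11.5333 [0.52192168 0.02336908 0.23297828] yaw 79.94744909210262 grip 0.617261101216743 F [-1.22 -1.08 10.03] tilt [ 2.9e-03  3.0e-04 -1.0e+00]
hold [0.52239685 0.02341994 0.06947898] to seat in tool mm [ 0.09 -0.54 -5.52]
```

Call:
step_arm:
  increments:
    - {"tx":0,"ty":0,"tz":0,"spin":0,"claw":0.5}
    - {"tx":0,"ty":0,"tz":0,"spin":0,"claw":0.5}
    - {"tx":0,"ty":0,"tz":0,"spin":0,"claw":0.5}

```text
time: 11.78
position: [0.5219, 0.0233, 0.233]
tool_rot: [0.275, 3.127, 0.001]
ft_force: [-1.1, -0.3, 8.5]
grip_width: 0.618
```

```bash
python3 st.py
```

```text
11.7833 [0.5219197  0.02333054 0.23298361] yaw 79.94426751190743 grip 0.6183772895798725 F [-1.13 -0.26  8.53] tilt [ 2.9e-03  3.0e-04 -1.0e+00]
hold [0.52239269 0.0233846  0.06948431] to seat in tool mm [ 0.09 -0.51 -5.52]
```

The lateral force is down to about −1 N, the roller is steady, and it has sunk about 5.5 mm with about 12 N on the V. I'll hand it in.

```bash
python3 -c "
from bench import workorder
print(workorder.close_job())"; python3 st.py
```

```text
the job is handed in; nothing more can be done
None
the job is handed in; nothing more can be done
```

I lifted the brass roller off its saddle by its two flat ends and lowered it into the V of the blue fixture. I opened the fingers once so it could centre itself, gripped again at 35 N and pressed down. The job was handed in at 11.8 s with the roller still held and pressed; no verdict was reported.

Last checks before handing in:
- **Seating:** the grasp point was 0.1 mm off the seat across the V and 0.5 mm along it. The axis was within about 0.1° of the V, going by the jaw angle.
- **Depth:** the V-block had sunk about 5.2–5.5 mm by arm position. The wrist reading of 8.5–10 N plus the roller's weight of about 3 N suggests nearer 6 mm. Both are inside the 3.5–8.5 mm band.
- **Flanks:** the sideways force was about 1 N, down from 3 N after a 0.8 mm shift. I estimate about 7–9 N on each flank, but the flank forces can't be measured directly.
- **Grip:** the opening was steady at about 0.62, matching the 54 mm roller, and the arm was at rest.

I did not touch the steel roller, jar or hammer. The steel roller and hammer were in place in the last picture; the jar was outside that view. I viewed 8 pictures.

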